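# Start and screw home a panel clamp knob

## Robot

A 7-joint arm with a two-finger parallel gripper is mounted at the origin on the work surface. World frame = base frame: x ahead of the robot, y to its left, z up, the work surface at z = 0. Lengths are in mm, angles in rad, forces in N, time in s.
With the tool pointing down it reaches from about 400 to 925 mm from the base axis. Payload 5.6 kg.
Tool frame: the origin (TCP) lies at the very end of the fingers, on their centre line; the grasp point (between the pads) lies 19 mm behind it (r.hold_point_z is the distance from the TCP to the grasp point, in mm); z points along the fingers, y is the direction in which the jaws open and shut (so a half turn about z gives the same grasp; the last joint's range is limited). The gripper opens to 85 mm and grips with 20 to 120 N. Pads are 22 mm wide; open, the fingers measure 114 mm over their backs; the gripper's body (76 mm by 85 mm) begins 54 mm behind the grasp point. The pads swing forward as they close: fully open they stand 13 mm farther back than shut.
Start: joints at [-1.25, 0.468, -0.012, 1.603, 0.006, 1.071, -0.056], TCP at [231.328, 607.45, 231.29] pointing down, gripper open.
Joint ranges: [-2.53, 2.53], [-0.31, 2.02], [-1.57, 1.55], [0.28, 2.44], [-1.29, 4.43], [0.15, 1.84], [-2.92, 2.92]. Speed limits (rad/s): [2.57, 2.57, 3.14, 3.14, 3.14, 3.14, 3.14].

## Interface

Orientations are given as [roll, pitch, yaw] about the fixed x, y, z axes, in that order (R = Rz(yaw) Ry(pitch) Rx(roll)).
In Python, from cell import state, read_camera, hand_in, r gives the robot as it stands.
- The arm moves only by the shell command python3 -m pendant 'ROWS' [OPENING] [FORCE]. ROWS is JSON, a list of rows, each an object with "offset": the shift along the tool's x, y, z in units of 60 mm (1.0 is 60 mm), a list of three; "delta_rot": the turn, a rotation vector about the tool's x, y, z in degrees, a list of three. In form: [{"offset": [tx, ty, tz], "delta_rot": [rx, ry, rz]}, ...]. A call has exactly 8 rows; each row is the pose to reach, as a shift and turn from the pose measured when the call began, along the tool's axes at that moment; what a row does not reach only later rows make up. A row lasts 1/8 s, in which the tool goes at most 62.5 mm and 10.7 degrees, less where a joint would pass 70% of its speed; a pose out of reach is approached as far as the arm can. A call with a gripper value outside its range is refused whole. OPENING is the opening, from -1 (shut) to 1 (fully open), so that 0 is half open, set as the call begins (- or left out, the last holds). The fingers move at their own pace and stop on an object; FORCE is the grip in N (left out, the last holds). Time passes only in rows, so rows that repeat a pose let the fingers close, or fill a call up. It gives the time, the measured TCP pose, the force and the opening at its end, in the units of the state.
- state(): the state, without advancing time (a new reading comes with each control period).
- read_camera(name): name is "scene" or "top"; returns a dict with "image" (384x512x3 uint8, red, green, blue), "camera_matrix" (3x3 intrinsics, pixels), "distortion" ([k1, k2, p1, p2, k3] as OpenCV has them; the pictures are not rectified), "R" (3x3) and "t" (3): a world point X has camera coordinates R X + t. Camera axes: x right, y down, z forward; pixel columns grow to the right and rows downward; lengths in mm; the calibration is good to about 2 mm. A picture is of the moment at which its call begins. There is no depth.
- hand_in(): hands the job in, once; it reports no verdict.
The state is a dict: "time_s": time; "q": joint angles; "qvel": joint speeds; "joint_torque": joint torques, N m; "eef_pos": TCP position; "tool_rot": TCP orientation; "ft_force": force on the tool from outside, world axes, zero at the start; "torque": the same for the moment, N m; "opening": opening from 0.0 (shut) to 1.0 (fully open).
Only numpy, scipy, OpenCV 4.12 (cv2) and the standard library are available. Lean on these libraries where they do the work, as an engineer would, in place of code of your own. Each camera call takes 0.05 s, during which the arm holds its last target.

## Task

Clamp the plywood panel on the jig: the red wing knob only sits loosely on top of its coarse thread. Turn it gently backwards (anticlockwise from above) until it drops into the start of the thread, then forwards (clockwise) until it is fully down and hand-snug on the panel, and let go. Never force it hard against a stop, do not lift it off, and leave the other things on the bench alone.

Things in the scene. Friction and masses are not known exactly. Their poses are not given: they have to be found in the camera images.
- knob: Red wing knob, about 140 g, loose, right-handed coarse thread inside. Hollow round skirt 62 mm in diameter, 30 mm high; on its flat top an upright black bar grip with a white line along it, 58 mm long, 16 mm thick, from 30 to 56 mm above the skirt's underside. Origin: centre of the underside; z up along the turning axis; x along the bar. About 2 mm of sideways play on the boss.
- knob_grip (a point): Centre of the bar grip, on the turning axis, 44 mm above the knob's origin, 12 mm below the bar's top. The bar can slide up and down between half-open fingers, which still turn it; gripped tight, the knob cannot fall by itself.
- boss: Steel threaded boss on the jig, 43 mm in diameter and 28 mm high, fixed, mostly hidden under the knob; its yaw does not say where the thread starts. Origin on its axis at the level of the jig's top, z up. The thread is damaged if knob and boss are forced together with more than 40 N (about 0.7 N m at a stop, 0.55 N m when tightening).
- boss_land (a point): On the boss's axis, 24 mm above its origin: the flat top of its thread. Three hidden lugs in the knob rest there at first (skirt 10 to 11 mm above the panel). Forwards they meet a stop within 1.2 rad. Backwards, somewhere between 0.15 and 1.2 rad, a knob free to fall drops 6 to 8 mm into the thread start; about 0.2 rad further back is a hard stop.
- boss_seat (a point): On the boss's axis, 6 mm above its origin: the level of the panel's top, where the knob's origin finally lies. Turned forwards from the thread start the knob sinks by its own weight, about 3.6 mm per rad, and lies on the panel after 0.8 to 1.1 rad; 0.3 to 0.4 rad later the thread wedges and clamps the panel. Snug is 0.2 to 0.3 N m; it then holds by itself.
- panel: Loose plywood panel, 200 x 150 x 6 mm, lying flat on the jig with the boss standing in its round hole of 49 mm; about 3 mm of play. Origin at the centre of the hole, on its underside.
- jig: Hardwood block, 170 x 120 x 25 mm, fixed to the bench under the panel. Origin at the centre of its underside.
- motor: Bystander: small square stepper motor, 42 x 42 x 38 mm with a 20 mm shaft upwards. Origin at the centre of its underside.
- file: Bystander: flat steel file with a pale wooden handle, 265 mm long, lying down, up to 28 mm high. Origin on the bench below its axis, 110 mm from the butt of the handle; x towards the tip.
- jar: Bystander: glass screw jar with a steel lid, 68 mm in diameter, 85 mm high. Origin at the centre of its underside.
Things that resemble listed ones, but are neither listed nor needed, are in the scene too. Leave any orange or purple look-alike of the knob alone. Several things have the shape of the panel; the one meant has the colours described above.

How it is judged:
By the outcome, as a careful person would: the job done as asked, in the order asked, and still so for the second after the job is handed in, with the robot touching nothing.
It also fails if it takes over 58 s, if anything falls off the work surface, if the arm or the gripper's body presses on something with over 40 N, if the wrist force passes 120 N, or if a joint passes its speed limit or range.

## Working session

There is one attempt and no reset: what is moved stays moved. The work goes in short steps, Python scripts to look and compute and a shell command to move; the robot and the scene stay as the last step left them, time stands still between calls to the robot, and variables do not carry over. Pictures are saved under pics/ and viewed, and the job is handed in when it is done.

```bash
ls; mkdir -p pics; python3 - <<'E'
from cell import state, read_camera, r
import cv2,pickle
print(state()); print(r.hold_point_z, [a for a in dir(r) if a[0]!='_'])
for n in("scene","top"):
    c=read_camera(n); pickle.dump(c,open(f'{n}0.pkl','wb'))
    cv2.imwrite(f'pics/{n}0.png',cv2.resize(c['image'][:,:,::-1],(800,600)))
    print(c['camera_matrix'],c['distortion'],c['R'],c['t'])
E
```

```text
pics
{'time_s': 0.0, 'q': array([-1.24998212,  0.46835699, -0.01159888,  1.60366643,  0.00599368,
        1.07140841, -0.05630776]), 'qvel': array([ 0.00091399,  0.00096526, -0.00024589, -0.00066508, -0.00059653,
       -0.00078678,  0.00063268]), 'joint_torque': array([-2.67486503e-04, -5.32385194e+01,  2.13792193e-02, -2.51303476e+01,
        1.14141326e-02,  7.82608084e-03,  1.96289653e-05]), 'eef_pos': array([231.15575823, 606.88642862, 230.33370964]), 'tool_rot': array([-3.13979209e+00,  1.22152222e-04,  2.77770051e+00]), 'ft_force': array([ 1.0370735 , -0.37584115, -0.7330672 ]), 'torque': array([-0.03437974, -0.02398578,  0.00996005]), 'opening': 0.9982486544348625}
18.700000000000003 ['MotionError', 'hold_point_z']
[[373.77263586   0.         253.16588126]
 [  0.         373.77263586 181.71037727]
 [  0.           0.           1.        ]] [-0.06107776  0.          0.          0.          0.        ] [[ 0.84758344  0.53058791  0.00887573]
 [ 0.33636716 -0.52424027 -0.782323  ]
 [-0.41043811  0.66606952 -0.62280972]] [-484.08292645  -68.21721325 1073.56455377]
[[364.85552021   0.         252.6011649 ]
 [  0.         364.85552021 192.84087957]
 [  0.           0.           1.        ]] [-0.08817099  0.          0.          0.          0.        ] [[ 0.02675    -0.99963464  0.00387715]
 [-0.99711035 -0.02695792 -0.07102271]
 [ 0.07110128 -0.00196609 -0.99746716]] [  20.80142798  535.10516935 1076.31508255]
```

View pics/scene0.png

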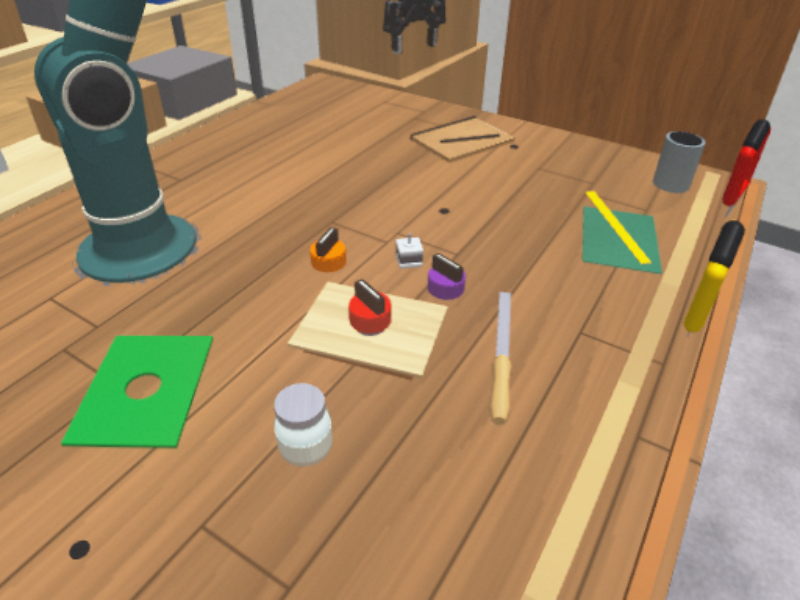

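View pics/top0.png

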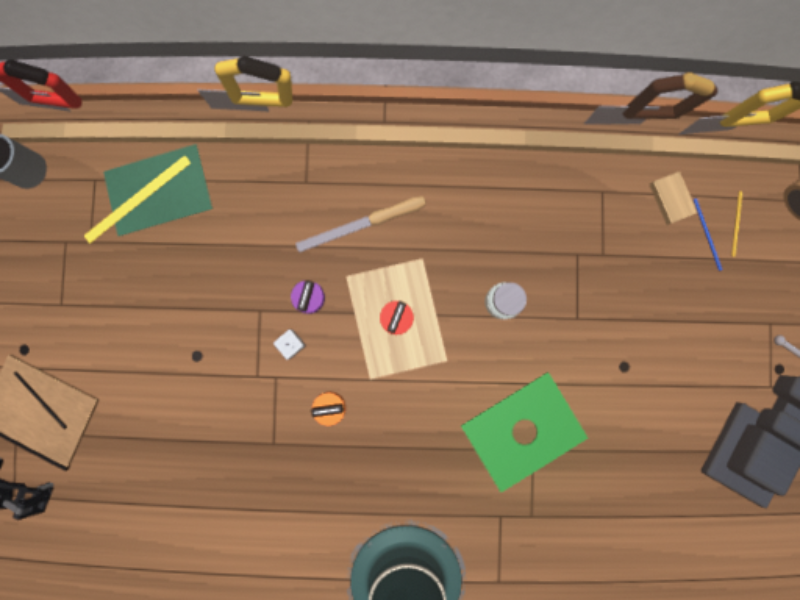

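The red knob is on the pale plywood at about (397,317) in the top view and (369,308) in the scene view. The purple look-alike is at (308,297) in the top view. I'll enlarge the crops.

```bash
python3 - <<'E'
import cv2,pickle,numpy as np
t=pickle.load(open('top0.pkl','rb'))['image'][:,:,::-1]
s=pickle.load(open('scene0.pkl','rb'))['image'][:,:,::-1]
a=cv2.resize(t[180:230,225:285],(780,650)[0:2],interpolation=cv2.INTER_CUBIC)
a=cv2.resize(t[181:226,224:284],None,fx=13,fy=13,interpolation=cv2.INTER_CUBIC)
b=cv2.resize(s[172:217,207:267],None,fx=13,fy=13,interpolation=cv2.INTER_CUBIC)
cv2.imwrite('pics/a.png',a);cv2.imwrite('pics/b.png',b)
E
```

```text
(no output)
```

View pics/a.png

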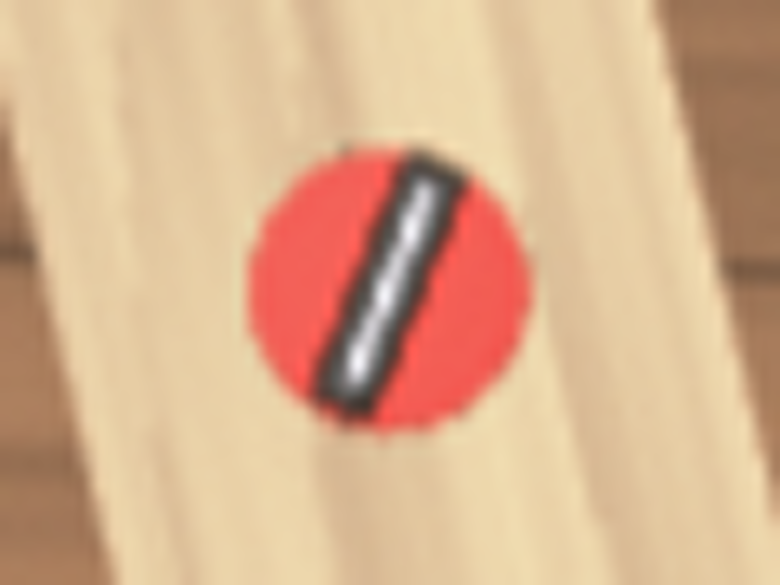

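View pics/b.png

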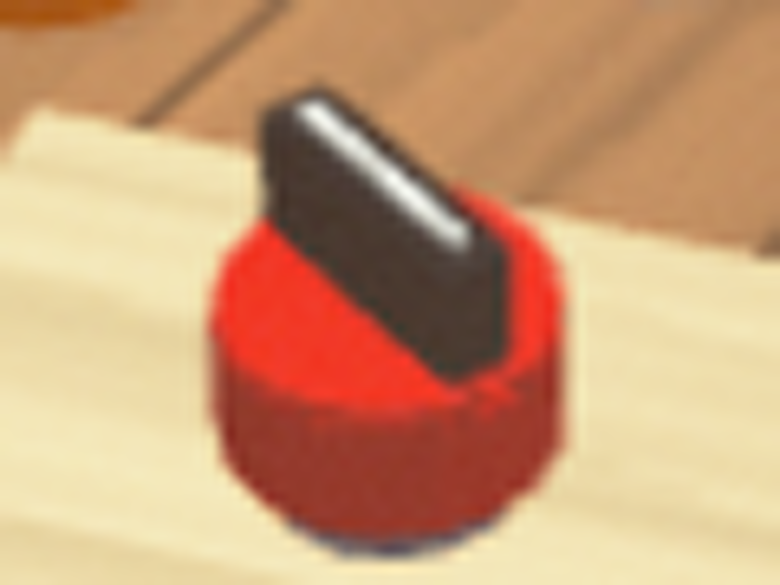

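```bash
cat > h.py <<'E'
import cv2,pickle,numpy as np
from scipy.spatial.transform import Rotation as Ro
def ray(c,uv):
    p=cv2.undistortPoints(np.array([[uv]],float),c['camera_matrix'],c['distortion'])[0,0]
    d=c['R'].T@np.array([p[0],p[1],1]); o=-c['R'].T@c['t']; return o,d/np.linalg.norm(d)
def atz(c,uv,z):
    o,d=ray(c,uv); return o+d*(z-o[2])/d[2]
def tri(rays):
    A=sum(np.eye(3)-np.outer(d,d) for o,d in rays);b=sum((np.eye(3)-np.outer(d,d))@o for o,d in rays)
    return np.linalg.solve(A,b)
def proj(c,X):
    return cv2.projectPoints(np.array(X,float).reshape(-1,3),cv2.Rodrigues(c['R'])[0],c['t'],c['camera_matrix'],c['distortion'])[0][:,0]
E
python3 - <<'E'
from h import *
t=pickle.load(open('top0.pkl','rb'));s=pickle.load(open('scene0.pkl','rb'))
f=lambda u,v,o:(o[0]+(u+.5)/13-.5,o[1]+(v+.5)/13-.5)
T=[f(437,168,(224,181)),f(345,405,(224,181))]; S=[f(310,105,(207,172)),f(462,238,(207,172))]
P=[atz(t,x,97.5) for x in T]; print(P,np.linalg.norm(P[0]-P[1]))
d=P[0]-P[1];print('ang',np.arctan2(d[1],d[0]),'mid',(P[0]+P[1])/2)
tm=np.mean(T,0);sm=np.mean(S,0);print(tm,sm,'tri',tri([ray(t,tm),ray(s,sm)]),atz(s,sm,97.5))
Q=[atz(s,x,97.5) for x in S];d=Q[0]-Q[1];print(Q,np.arctan2(d[1],d[0]))
# skirt circle in top (z=71.5)
for z in(71.5,): print(atz(t,f(390,290,(224,181)),z))
E
```

```text
[array([527.36560282,  22.6104626 ,  97.5       ]), array([476.10877613,  40.9392547 ,  97.5       ])] 54.43534607505461
ang -0.34341808325096607 mid [501.73718948  31.77485865  97.5       ]
[253.61538462 202.57692308] [236.23076923 184.73076923] tri [503.12288164  32.8781398   98.38546298] [503.91771074  34.91832986  97.5       ]
[array([482.52959634,  42.99921124,  97.5       ]), array([524.59516916,  27.10393424,  97.5       ])] 2.780309049074916
[502.08063235  31.84742247  71.5       ]
```

Two-view estimate: the knob axis is near (503, 32.5), the bar top at z≈98, and the bar angle about 2.79 rad, which is close to the present tool yaw. Next I'll compute the approach in tool units.

```bash
cat >> h.py <<'E'
def goal(X,yaw):
    from cell import state
    s=state(); R=Ro.from_euler('xyz',s['tool_rot'])
    G=Ro.from_euler('xyz',[np.pi,0,yaw])
    print('offset',np.round(R.inv().apply(np.array(X)-s['eef_pos'])/60,3),'rot',np.round((R.inv()*G).as_rotvec(degrees=True),2))
def show():
    from cell import state
    s=state(); print(round(s['time_s'],2),'pos',np.round(s['eef_pos'],1),'rpy',np.round(s['tool_rot'],3),'q7',round(s['q'][6],3),'F',np.round(s['ft_force'],2),'M',np.round(s['torque'],3),'open',round(s['opening'],3))
E
python3 -c "
from h import *
goal((502.7,32.5,140),2.79)"
```

```text
offset [-7.636 -7.334  1.52 ] rot [-0.09  0.01 -0.7 ]
```

```bash
python3 -m pendant '[{"offset":[-0.5,-0.5,0],"delta_rot":[0,0,0]},{"offset":[-1.2,-1.2,0],"delta_rot":[0,0,0]},{"offset":[-1.9,-1.8,0],"delta_rot":[0,0,0]},{"offset":[-2.6,-2.5,0],"delta_rot":[0,0,0]},{"offset":[-3.3,-3.2,0],"delta_rot":[0,0,0]},{"offset":[-4.0,-3.85,0],"delta_rot":[0,0,0]},{"offset":[-4.6,-4.4,0],"delta_rot":[0,0,0]},{"offset":[-5.0,-4.8,0],"delta_rot":[0,0,0]}]' -0.25 20
python3 -c "
from h import *
show();goal((502.7,32.5,140),2.79)"
```

```text
time_s: 1.1
eef_pos: [409.8, 228.6, 230.8]
tool_rot: [-3.14, 0.0, 2.775]
ft_force: [0.2, 0.9, 0.5]
opening: 0.376
1.1 pos [409.8 228.6 230.8] rpy [-3.14   0.     2.775] q7 0.655 F [0.2  0.89 0.49] M [-0.018 -0.018 -0.012] open 0.376
offset [-2.616 -2.494  1.519] rot [-0.11  0.01 -0.85]
```

```bash
python3 -m pendant '[{"offset":[-0.5,-0.5,0.1],"delta_rot":[0,0,0]},{"offset":[-1.1,-1.0,0.4],"delta_rot":[0,0,0]},{"offset":[-1.7,-1.6,0.7],"delta_rot":[0,0,-0.5]},{"offset":[-2.2,-2.1,1.0],"delta_rot":[0,0,-0.9]},{"offset":[-2.5,-2.4,1.3],"delta_rot":[0,0,-0.9]},{"offset":[-2.62,-2.49,1.5],"delta_rot":[0,0,-0.9]},{"offset":[-2.62,-2.49,1.52],"delta_rot":[0,0,-0.9]},{"offset":[-2.62,-2.49,1.52],"delta_rot":[0,0,-0.9]}]' -0.25 20
python3 - <<'E'
from h import *
from cell import read_camera
show();goal((502.7,32.5,78),2.79)
for n,(u,v) in(("scene",(237,175)),("top",(254,203))):
    c=read_camera(n); pickle.dump(c,open(n+'1.pkl','wb'))
    cv2.imwrite(f'pics/{n}1.png',cv2.resize(c['image'][v-75:v+50,u-70:u+70,::-1],None,fx=4.5,fy=4.5,interpolation=cv2.INTER_CUBIC))
E
```

```text
time_s: 2.1
eef_pos: [502.8, 34.0, 140.2]
tool_rot: [-3.14, -0.0, 2.793]
ft_force: [-0.1, 0.9, -0.3]
opening: 0.375
2.1 pos [502.8  34.  140.2] rpy [-3.14  -0.     2.793] q7 1.219 F [-0.08  0.86 -0.29] M [0.002 0.019 0.002] open 0.375
offset [-0.007 -0.023  1.037] rot [-0.08 -0.    0.17]
```

View pics/scene1.png

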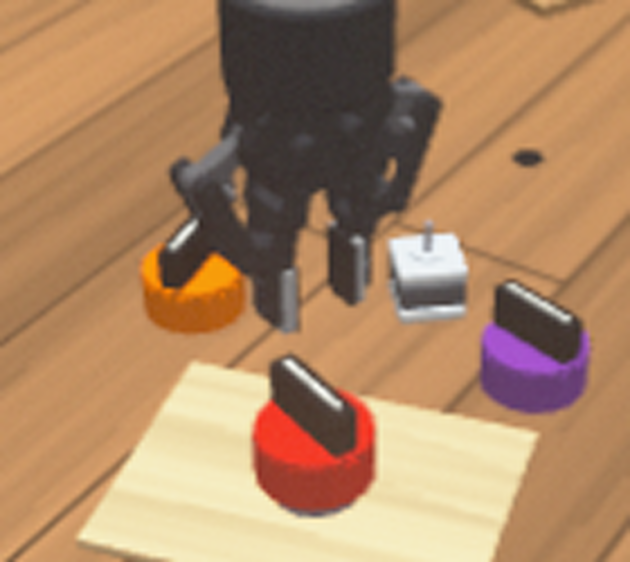

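View pics/top1.png

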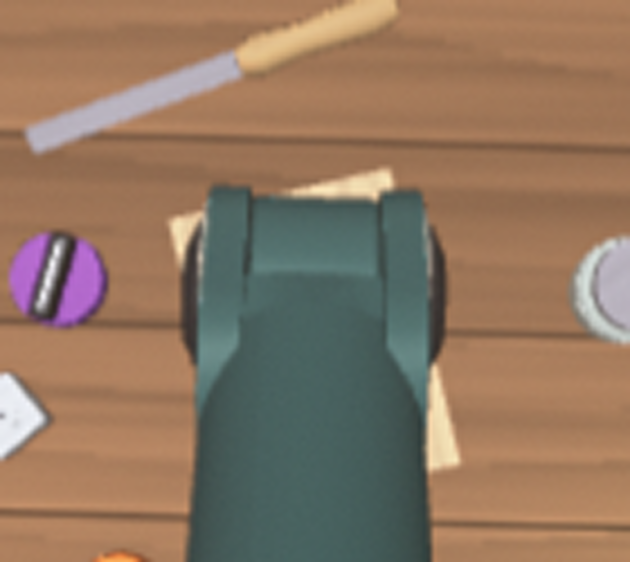

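The fingers straddle the bar: tips at (278,328) and (350,300) are centred over the bar at (313,405). The top view is hidden by the arm. Next I descend.

```bash
python3 -m pendant '[{"offset":[0,-0.02,0.2],"delta_rot":[0,0,0]},{"offset":[0,-0.02,0.5],"delta_rot":[0,0,0]},{"offset":[0,-0.02,0.8],"delta_rot":[0,0,0]},{"offset":[0,-0.02,0.95],"delta_rot":[0,0,0]},{"offset":[0,-0.02,1.05],"delta_rot":[0,0,0]},{"offset":[0,-0.02,1.05],"delta_rot":[0,0,0]},{"offset":[0,-0.02,1.05],"delta_rot":[0,0,0]},{"offset":[0,-0.02,1.05],"delta_rot":[0,0,0]}]' -0.25 20
cat > look.py <<'E'
from h import *
from cell import read_camera
import sys
show()
c=read_camera("scene"); pickle.dump(c,open(sys.argv[1]+'.pkl','wb'))
cv2.imwrite(f'pics/{sys.argv[1]}.png',cv2.resize(c['image'][150:220,195:285,::-1],None,fx=8,fy=8,interpolation=cv2.INTER_CUBIC))
E
python3 look.py s2
```

```text
time_s: 3.2
eef_pos: [503.0, 32.8, 78.0]
tool_rot: [-3.141, 0.002, 2.793]
ft_force: [0.1, -0.0, -0.9]
opening: 0.378
3.2 pos [503.   32.8  78. ] rpy [-3.141e+00  2.000e-03  2.793e+00] q7 1.264 F [ 0.1  -0.01 -0.88] M [-0.011 -0.003  0.028] open 0.378
```

View pics/s2.png

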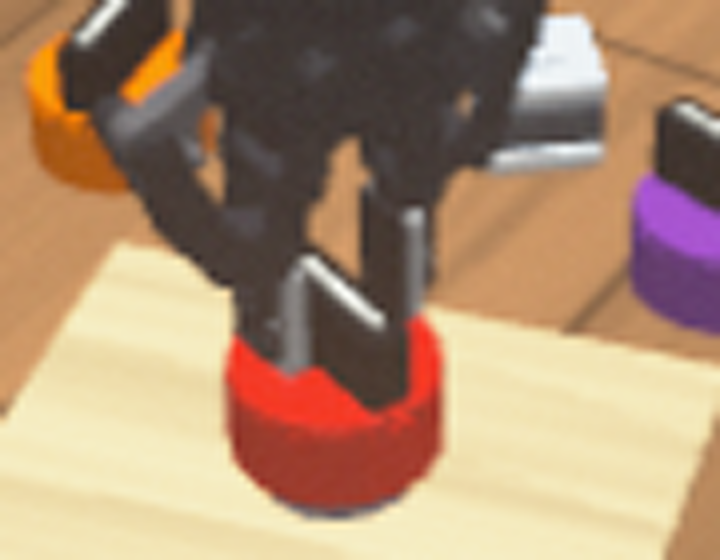

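The bar (white line from (305,258) to (380,322)) is between the fingers, and there is clearance to the skirt. I'll close to a loose gap of about 18.5 mm, then start turning backwards. Anticlockwise from above is negative tool z.

```bash
python3 -m pendant '[{"offset":[0,0,0],"delta_rot":[0,0,0]},{"offset":[0,0,0],"delta_rot":[0,0,0]},{"offset":[0,0,0],"delta_rot":[0,0,0]},{"offset":[0,0,0],"delta_rot":[0,0,-2]},{"offset":[0,0,0],"delta_rot":[0,0,-4]},{"offset":[0,0,0],"delta_rot":[0,0,-6]},{"offset":[0,0,0],"delta_rot":[0,0,-8]},{"offset":[0,0,0],"delta_rot":[0,0,-10]}]' -0.56 20
python3 look.py s3
```

```text
time_s: 4.25
eef_pos: [503.0, 32.6, 78.0]
tool_rot: [-3.141, 0.001, 2.97]
ft_force: [0.0, -0.2, 0.8]
opening: 0.221
4.25 pos [503.   32.6  78. ] rpy [-3.141e+00  1.000e-03  2.970e+00] q7 1.409 F [ 0.03 -0.17  0.8 ] M [-0.215  0.046 -0.059] open 0.221
```

View pics/s3.png

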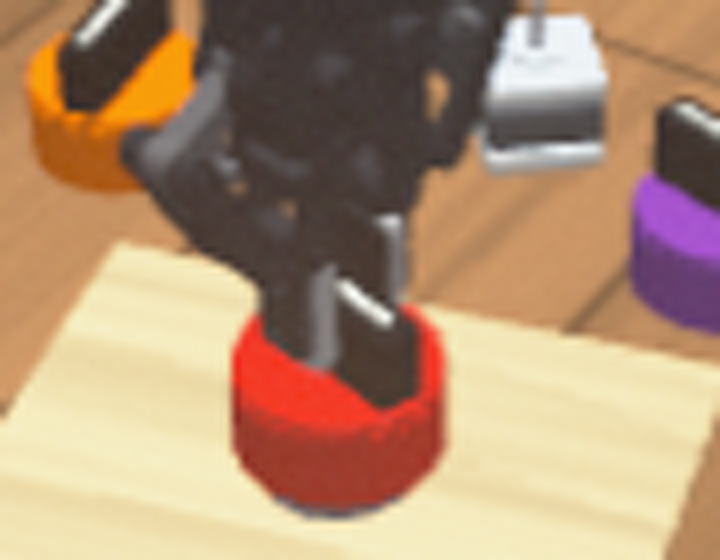

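The knob has turned slightly and hasn't dropped: its lower rim is still at about row 512 in the crop. I'll keep going in small steps.

```bash
python3 -m pendant '[{"offset":[0,0,0],"delta_rot":[0,0,-1.5]},{"offset":[0,0,0],"delta_rot":[0,0,-3]},{"offset":[0,0,0],"delta_rot":[0,0,-4.5]},{"offset":[0,0,0],"delta_rot":[0,0,-6]},{"offset":[0,0,0],"delta_rot":[0,0,-7.5]},{"offset":[0,0,0],"delta_rot":[0,0,-9]},{"offset":[0,0,0],"delta_rot":[0,0,-10]},{"offset":[0,0,0],"delta_rot":[0,0,-10]}]' 
python3 look.py s4
```

```text
time_s: 5.3
eef_pos: [502.9, 32.6, 78.0]
tool_rot: [-3.141, 0.001, -3.138]
ft_force: [-1.0, -0.3, 0.2]
opening: 0.224
5.3 pos [502.9  32.6  78. ] rpy [-3.141e+00  1.000e-03 -3.138e+00] q7 1.554 F [-0.96 -0.3   0.21] M [-0.056  0.174  0.014] open 0.224
```

View pics/s4.png

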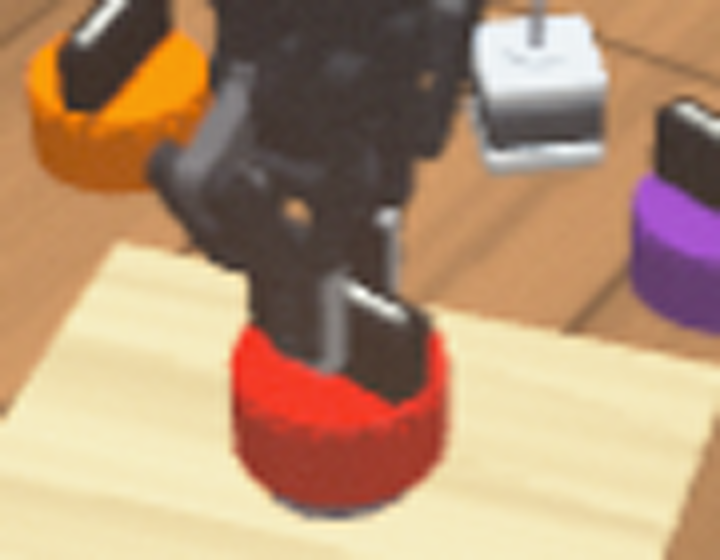

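Still on the land: rim at ~512, and the bar follows. Continuing.

```bash
python3 -m pendant '[{"offset":[0,0,0],"delta_rot":[0,0,-1.5]},{"offset":[0,0,0],"delta_rot":[0,0,-3]},{"offset":[0,0,0],"delta_rot":[0,0,-4.5]},{"offset":[0,0,0],"delta_rot":[0,0,-6]},{"offset":[0,0,0],"delta_rot":[0,0,-7.5]},{"offset":[0,0,0],"delta_rot":[0,0,-9]},{"offset":[0,0,0],"delta_rot":[0,0,-10]},{"offset":[0,0,0],"delta_rot":[0,0,-10]}]' 
python3 look.py s5
```

```text
time_s: 6.35
eef_pos: [503.0, 32.6, 78.0]
tool_rot: [-3.14, 0.001, -2.963]
ft_force: [-0.7, -0.2, 0.7]
opening: 0.221
6.35 pos [503.   32.6  78. ] rpy [-3.140e+00  1.000e-03 -2.963e+00] q7 1.698 F [-0.73 -0.2   0.65] M [-0.077  0.175 -0.044] open 0.221
```

View pics/s5.png

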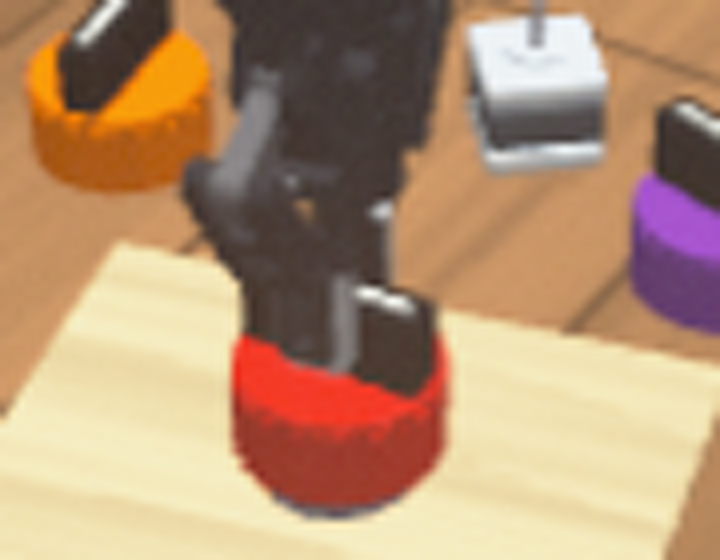

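Not dropped yet. Continuing.

```bash
python3 -m pendant '[{"offset":[0,0,0],"delta_rot":[0,0,-1.5]},{"offset":[0,0,0],"delta_rot":[0,0,-3]},{"offset":[0,0,0],"delta_rot":[0,0,-4.5]},{"offset":[0,0,0],"delta_rot":[0,0,-6]},{"offset":[0,0,0],"delta_rot":[0,0,-7.5]},{"offset":[0,0,0],"delta_rot":[0,0,-9]},{"offset":[0,0,0],"delta_rot":[0,0,-10]},{"offset":[0,0,0],"delta_rot":[0,0,-10]}]' 
python3 look.py s6
```

```text
time_s: 7.4
eef_pos: [503.0, 32.5, 78.0]
tool_rot: [-3.14, 0.001, -2.789]
ft_force: [-0.0, -1.2, -0.2]
opening: 0.219
7.4 pos [503.   32.5  78. ] rpy [-3.140e+00  1.000e-03 -2.789e+00] q7 1.842 F [-0.02 -1.21 -0.2 ] M [-0.076  0.087 -0.058] open 0.219
```

View pics/s6.png

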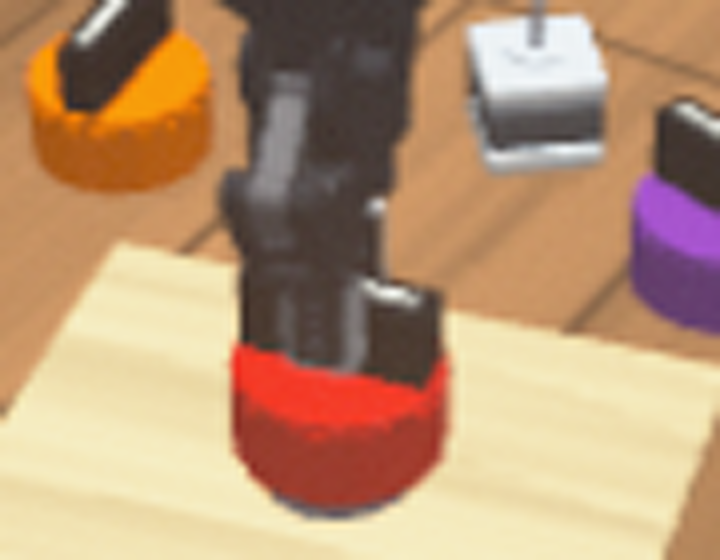

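Still up, rim at ~513. Continuing.

```bash
python3 -m pendant '[{"offset":[0,0,0],"delta_rot":[0,0,-1.5]},{"offset":[0,0,0],"delta_rot":[0,0,-3]},{"offset":[0,0,0],"delta_rot":[0,0,-4.5]},{"offset":[0,0,0],"delta_rot":[0,0,-6]},{"offset":[0,0,0],"delta_rot":[0,0,-7.5]},{"offset":[0,0,0],"delta_rot":[0,0,-9]},{"offset":[0,0,0],"delta_rot":[0,0,-10]},{"offset":[0,0,0],"delta_rot":[0,0,-10]}]' 
python3 look.py s7
```

```text
time_s: 8.45
eef_pos: [503.0, 32.6, 78.0]
tool_rot: [-3.14, 0.001, -2.614]
ft_force: [0.3, -1.1, -0.1]
opening: 0.221
8.45 pos [503.   32.6  78. ] rpy [-3.140e+00  1.000e-03 -2.614e+00] q7 1.987 F [ 0.33 -1.14 -0.12] M [-0.13   0.119 -0.079] open 0.221
```

View pics/s7.png

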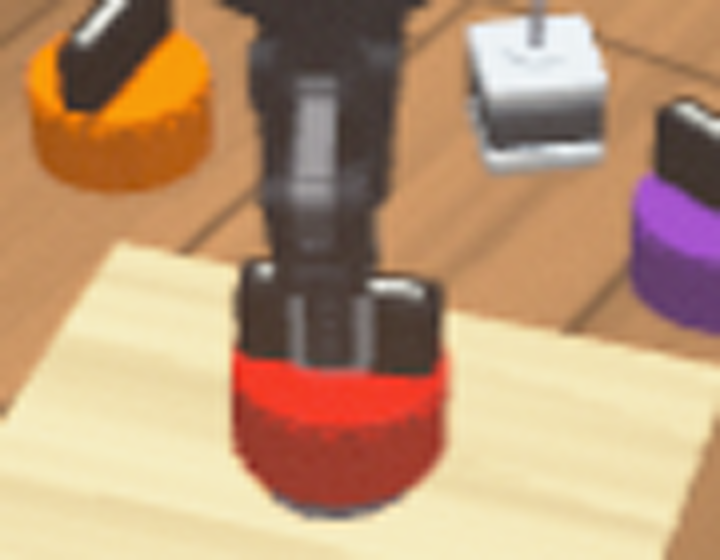

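Still up, with the bar now nearly facing the camera. Continuing.

```bash
python3 -m pendant '[{"offset":[0,0,0],"delta_rot":[0,0,-1.5]},{"offset":[0,0,0],"delta_rot":[0,0,-3]},{"offset":[0,0,0],"delta_rot":[0,0,-4.5]},{"offset":[0,0,0],"delta_rot":[0,0,-6]},{"offset":[0,0,0],"delta_rot":[0,0,-7.5]},{"offset":[0,0,0],"delta_rot":[0,0,-9]},{"offset":[0,0,0],"delta_rot":[0,0,-10]},{"offset":[0,0,0],"delta_rot":[0,0,-10]}]' 
python3 look.py s8
```

```text
time_s: 9.5
eef_pos: [503.1, 32.5, 78.0]
tool_rot: [-3.14, 0.001, -2.44]
ft_force: [-0.8, 0.3, -0.3]
opening: 0.223
9.5 pos [503.1  32.5  78. ] rpy [-3.14e+00  1.00e-03 -2.44e+00] q7 2.132 F [-0.79  0.32 -0.31] M [-0.164 -0.025 -0.012] open 0.223
```

View pics/s8.png

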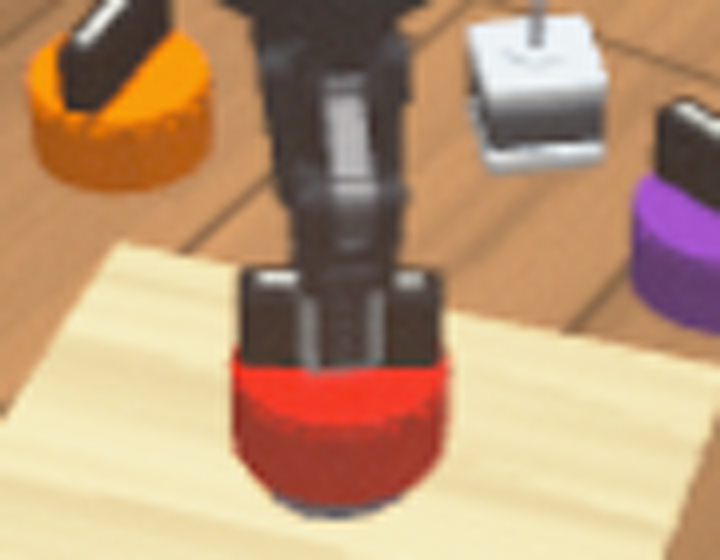

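Still up, with about 0.95 rad turned. Continuing.

```bash
python3 -m pendant '[{"offset":[0,0,0],"delta_rot":[0,0,-1.5]},{"offset":[0,0,0],"delta_rot":[0,0,-3]},{"offset":[0,0,0],"delta_rot":[0,0,-4.5]},{"offset":[0,0,0],"delta_rot":[0,0,-6]},{"offset":[0,0,0],"delta_rot":[0,0,-7.5]},{"offset":[0,0,0],"delta_rot":[0,0,-9]},{"offset":[0,0,0],"delta_rot":[0,0,-10]},{"offset":[0,0,0],"delta_rot":[0,0,-10]}]' 
python3 look.py s9
```

```text
time_s: 10.55
eef_pos: [503.2, 32.5, 78.0]
tool_rot: [-3.14, 0.0, -2.266]
ft_force: [0.9, -0.5, 1.0]
opening: 0.218
10.55 pos [503.2  32.5  78. ] rpy [-3.14   0.    -2.266] q7 2.276 F [ 0.86 -0.45  0.96] M [-0.118 -0.031  0.   ] open 0.218
```

View pics/s9.png

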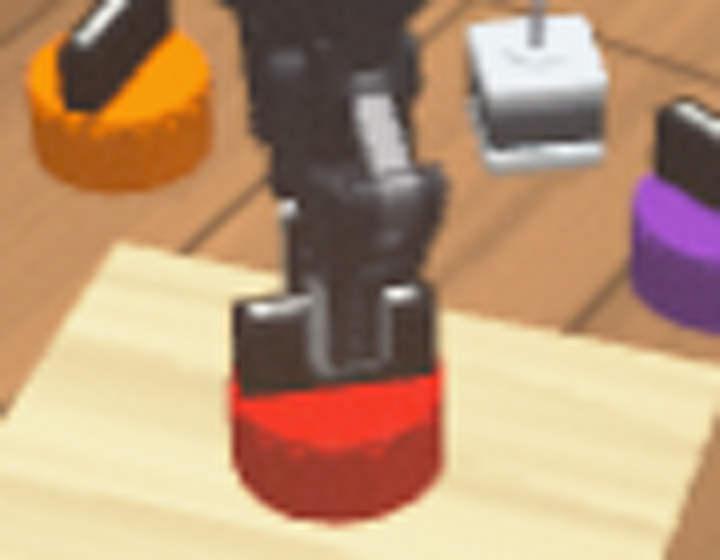

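The knob has dropped. Its whole top moved about 18 px down in the crop, the rim is now at ~522, and the boss gap under the skirt is gone. Now I turn forwards (positive tool z) and lower the fingers 8 mm to follow.

```bash
python3 -m pendant '[{"offset":[0,0,0.05],"delta_rot":[0,0,3]},{"offset":[0,0,0.1],"delta_rot":[0,0,7]},{"offset":[0,0,0.13],"delta_rot":[0,0,11]},{"offset":[0,0,0.13],"delta_rot":[0,0,15]},{"offset":[0,0,0.13],"delta_rot":[0,0,19]},{"offset":[0,0,0.13],"delta_rot":[0,0,23]},{"offset":[0,0,0.13],"delta_rot":[0,0,27]},{"offset":[0,0,0.13],"delta_rot":[0,0,30]}]' 
python3 look.py s10
```

```text
time_s: 11.6
eef_pos: [503.1, 32.6, 70.1]
tool_rot: [-3.14, 0.001, -2.791]
ft_force: [-0.3, 0.7, -0.2]
opening: 0.221
11.6 pos [503.1  32.6  70.1] rpy [-3.140e+00  1.000e-03 -2.791e+00] q7 1.844 F [-0.32  0.69 -0.17] M [ 0.014 -0.021 -0.012] open 0.221
```

View pics/s10.png

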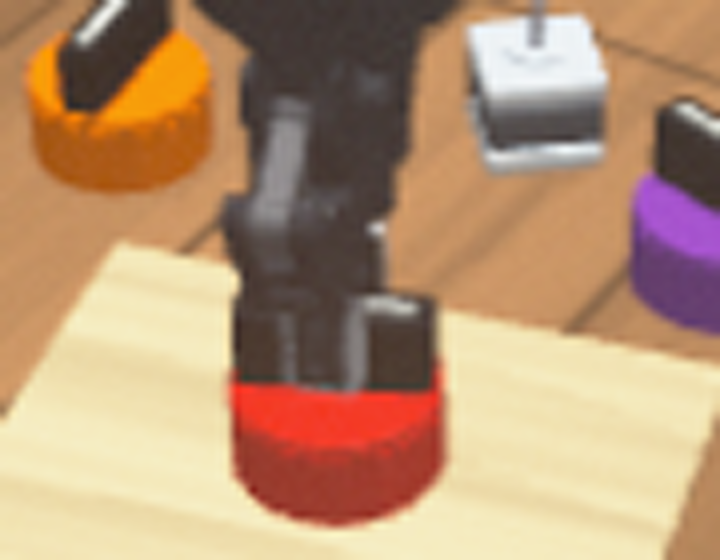

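The knob is following forwards and has sunk slightly, rim at ~524. Continuing.

```bash
python3 -m pendant '[{"offset":[0,0,0],"delta_rot":[0,0,3]},{"offset":[0,0,0],"delta_rot":[0,0,6]},{"offset":[0,0,0],"delta_rot":[0,0,10]},{"offset":[0,0,0],"delta_rot":[0,0,14]},{"offset":[0,0,0],"delta_rot":[0,0,18]},{"offset":[0,0,0],"delta_rot":[0,0,22]},{"offset":[0,0,0],"delta_rot":[0,0,25]},{"offset":[0,0,0],"delta_rot":[0,0,25]}]' 
python3 look.py s11
```

```text
time_s: 12.65
eef_pos: [503.0, 32.7, 70.1]
tool_rot: [-3.141, 0.001, 3.056]
ft_force: [-0.4, 0.2, 0.1]
opening: 0.221
12.65 pos [503.   32.7  70.1] rpy [-3.141e+00  1.000e-03  3.056e+00] q7 1.489 F [-0.44  0.21  0.09] M [-0.053  0.064 -0.029] open 0.221
```

View pics/s11.png

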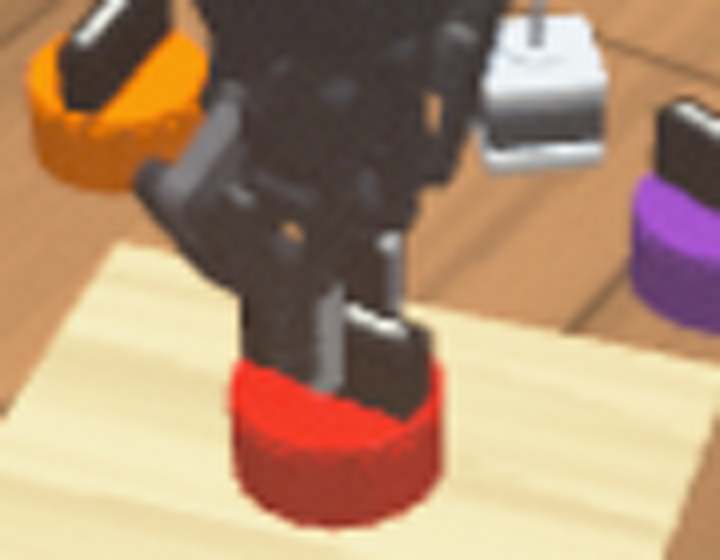

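Still sinking, rim at ~526, with no torque. I'll take smaller steps from here.

```bash
python3 -m pendant '[{"offset":[0,0,0],"delta_rot":[0,0,2]},{"offset":[0,0,0],"delta_rot":[0,0,4]},{"offset":[0,0,0],"delta_rot":[0,0,6]},{"offset":[0,0,0],"delta_rot":[0,0,9]},{"offset":[0,0,0],"delta_rot":[0,0,12]},{"offset":[0,0,0],"delta_rot":[0,0,14]},{"offset":[0,0,0],"delta_rot":[0,0,15]},{"offset":[0,0,0],"delta_rot":[0,0,15]}]' 
python3 look.py s12
```

```text
time_s: 13.7
eef_pos: [503.0, 32.8, 70.1]
tool_rot: [-3.141, 0.002, 2.794]
ft_force: [-1.3, 0.1, 0.1]
opening: 0.22
13.7 pos [503.   32.8  70.1] rpy [-3.141e+00  2.000e-03  2.794e+00] q7 1.277 F [-1.33  0.09  0.07] M [ 0.002 -0.047 -0.046] open 0.22
```

View pics/s12.png

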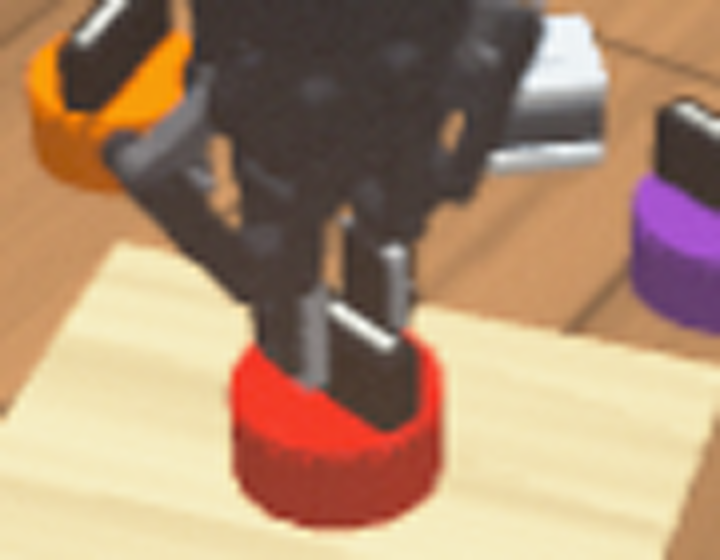

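```bash
cat > tq.py <<'E'
from h import *
from cell import state,read_camera
L=[]
for i in range(4):
    s=state();L.append(s['torque'][2]);read_camera('scene')
show();print('Mz',np.round(L,3),np.mean(L).round(3),'yaw',s['tool_rot'][2].round(3))
E
python3 -m pendant '[{"offset":[0,0,0],"delta_rot":[0,0,1]},{"offset":[0,0,0],"delta_rot":[0,0,3]},{"offset":[0,0,0],"delta_rot":[0,0,5]},{"offset":[0,0,0],"delta_rot":[0,0,7]},{"offset":[0,0,0],"delta_rot":[0,0,9]},{"offset":[0,0,0],"delta_rot":[0,0,10]},{"offset":[0,0,0],"delta_rot":[0,0,10]},{"offset":[0,0,0],"delta_rot":[0,0,10]}]' >/dev/null
python3 tq.py
```

```text
14.95 pos [503.1  32.6  70.1] rpy [-3.141e+00  2.000e-03  2.620e+00] q7 1.136 F [ 0.84 -1.24 -0.75] M [-0.267 -0.109  0.021] open 0.218
Mz [0.03  0.021 0.023 0.015] 0.022 yaw 2.62
```

```bash
python3 -m pendant '[{"offset":[0,0,0],"delta_rot":[0,0,1]},{"offset":[0,0,0],"delta_rot":[0,0,2]},{"offset":[0,0,0],"delta_rot":[0,0,3]},{"offset":[0,0,0],"delta_rot":[0,0,4]},{"offset":[0,0,0],"delta_rot":[0,0,5]},{"offset":[0,0,0],"delta_rot":[0,0,6]},{"offset":[0,0,0],"delta_rot":[0,0,6]},{"offset":[0,0,0],"delta_rot":[0,0,6]}]' >/dev/null
python3 tq.py; python3 look.py s13
```

```text
16.15 pos [503.1  32.1  70.1] rpy [-3.141e+00  2.000e-03  2.515e+00] q7 1.052 F [-0.04 -5.96 -0.25] M [-1.126 -0.02   0.258] open 0.222
Mz [0.27  0.228 0.208 0.243] 0.237 yaw 2.515
16.15 pos [503.1  32.1  70.1] rpy [-3.141e+00  2.000e-03  2.515e+00] q7 1.052 F [-0.04 -5.96 -0.25] M [-1.126 -0.02   0.258] open 0.222
```

View pics/s13.png

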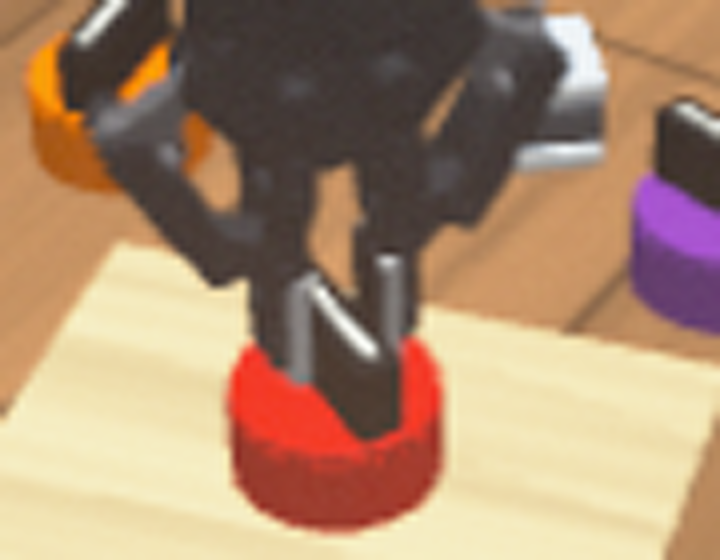

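At the wedge: Mz ≈ 0.24 N m and the rim is at ~530, sitting on the panel. There's also 6 N of side force. I'll ease that by 0.5 mm and add a small nudge to settle in the middle of the snug range.

```bash
python3 -m pendant '[{"offset":[0,-0.01,0],"delta_rot":[0,0,0]},{"offset":[0,-0.01,0],"delta_rot":[0,0,0.5]},{"offset":[0,-0.01,0],"delta_rot":[0,0,1]},{"offset":[0,-0.01,0],"delta_rot":[0,0,1]},{"offset":[0,-0.01,0],"delta_rot":[0,0,1]},{"offset":[0,-0.01,0],"delta_rot":[0,0,1]},{"offset":[0,-0.01,0],"delta_rot":[0,0,1]},{"offset":[0,-0.01,0],"delta_rot":[0,0,1]}]' >/dev/null
python3 tq.py
```

```text
17.4 pos [503.   31.8  70.2] rpy [-3.142e+00  2.000e-03  2.497e+00] q7 1.038 F [ 3.32 -0.12 -1.76] M [-0.007 -0.728  0.295] open 0.22
Mz [0.255 0.246 0.241 0.276] 0.254 yaw 2.497
```

```bash
python3 -m pendant '[{"offset":[0,0,0],"delta_rot":[0,0,0]},{"offset":[0,0,0],"delta_rot":[0,0,0.5]},{"offset":[0,0,0],"delta_rot":[0,0,1]},{"offset":[0,0,0],"delta_rot":[0,0,1]},{"offset":[0,0,0],"delta_rot":[0,0,1]},{"offset":[0,0,0],"delta_rot":[0,0,1]},{"offset":[0,0,0],"delta_rot":[0,0,1]},{"offset":[0,0,0],"delta_rot":[0,0,1]}]' >/dev/null
python3 tq.py; python3 look.py s14
```

```text
18.6 pos [503.   31.8  70.2] rpy [3.142e+00 2.000e-03 2.480e+00] q7 1.024 F [ 3.42 -1.46 -3.03] M [-0.356 -0.649  0.378] open 0.223
Mz [0.445 0.354 0.395 0.384] 0.394 yaw 2.48
18.6 pos [503.   31.8  70.2] rpy [3.142e+00 2.000e-03 2.480e+00] q7 1.024 F [ 3.42 -1.46 -3.03] M [-0.356 -0.649  0.378] open 0.223
```

View pics/s14.png

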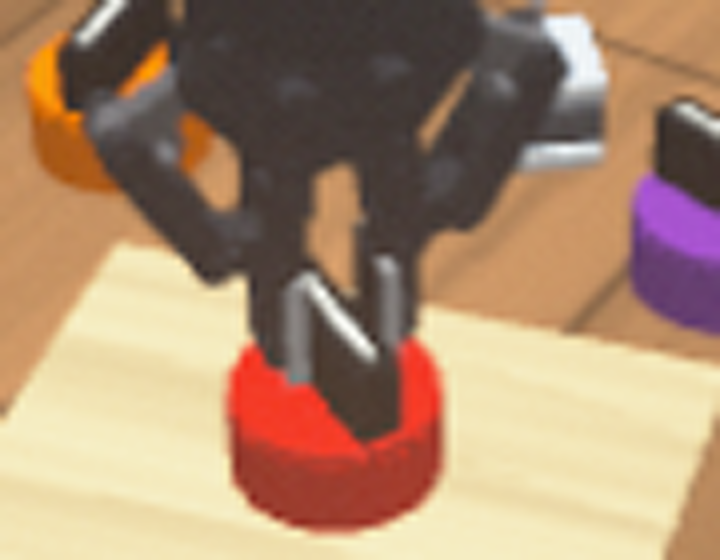

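Torque rose steeply to 0.39 N m, slightly above the snug band but under the 0.55 limit, so it is firmly wedged. I'll stop here, open and lift clear.

```bash
python3 -m pendant '[{"offset":[0,0,0],"delta_rot":[0,0,0]},{"offset":[0,0,0],"delta_rot":[0,0,0]},{"offset":[0,0,0],"delta_rot":[0,0,0]},{"offset":[0,0,0],"delta_rot":[0,0,0]},{"offset":[0,0,-0.3],"delta_rot":[0,0,0]},{"offset":[0,0,-0.8],"delta_rot":[0,0,0]},{"offset":[0,0,-1.3],"delta_rot":[0,0,0]},{"offset":[0,0,-1.6],"delta_rot":[0,0,0]}]' -0.2 20 >/dev/null
python3 look.py s15
```

```text
19.65 pos [503.2  32.  167.7] rpy [3.14e+00 3.00e-03 2.48e+00] q7 0.939 F [ 0.45  0.47 -0.74] M [-0.003 -0.057  0.014] open 0.4
```

View pics/s15.png

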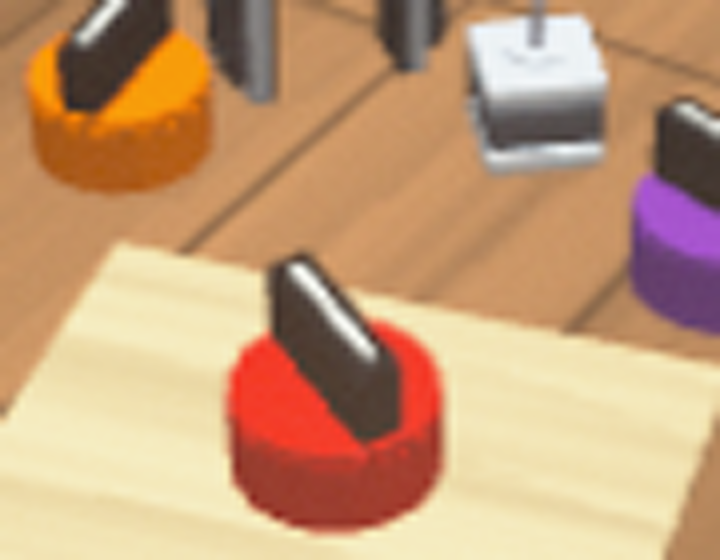

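```bash
python3 - <<'E'
from h import *
c=pickle.load(open('s15.pkl','rb'))
f=lambda u,v:(195+(u+.5)/8-.5,150+(v+.5)/8-.5)
a,b=f(295,265),f(372,357)
P,Q=atz(c,a,87),atz(c,b,87);d=P-Q;print('yaw',np.arctan2(d[1],d[0]),'mid',(P+Q)/2)
print('px',np.mean([a,b],0),'pred z=87,98',proj(c,[[503.9,34.9,87],[503.9,34.9,97.5]]))
E
```

```text
yaw 2.6494912016622494 mid [503.5132064   34.86816702  87.        ]
px [236.25   188.4375] pred z=87,98 [[236.31068119 188.38169418]
 [236.2195231  184.73243252]]
```

The bar's top is where z=87 predicts (row 188.44 against 188.38), so the knob is seated. The robot is clear. Handing in.

```bash
python3 -c "
from cell import hand_in
print(hand_in())"
```

```text
the job is handed in; nothing more can be done
None
```

The knob is down on the panel and clamped, and I handed the job in at about 19.7 s of the 58 s. The last tightening nudge took it a little past the snug band.

- **Backwards:** with the fingers loosely around the bar, I turned the knob anticlockwise in small steps. After about 1.1 rad the pictures showed it drop roughly 7 mm into the thread start.
- **Forwards:** I turned it clockwise about 1.25 rad while lowering the fingers with it, until the thread wedged. I then opened the fingers and lifted clear.

**Last checks**
- **Height:** the picture after letting go puts the bar's top at z ≈ 87 mm, which is where a fully seated knob should be. I found the panel level only from the given dimensions.
- **Torque:** it read about 0.24, then 0.25 N m, both inside the 0.2–0.3 N m snug band. A final 1° nudge took it to about 0.39 N m (highest single reading 0.445). That is over the band but under the 0.55 N m damage limit.
- **Forces:** the highest I saw was about 6 N of side force at the wrist, and it read near zero after release. The purple and orange knobs and the motor looked undisturbed in the last picture. The file and the jar were outside that view, so I did not check them at the end.

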